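# Lift the lacquered tin with the lifting hook

## Robot

A 6-joint arm with a two-finger parallel gripper is mounted at the origin on the work surface. World frame = base frame: x ahead of the robot, y to its left, z up, the work surface at z = 0. Lengths are in mm, angles in rad, forces in N, time in s.
With the tool pointing down it reaches from about 300 to 775 mm from the base axis. Payload 14.6 kg.
Tool frame: the origin (TCP) lies on the centre line of the jaws, within the pads' length; the fingertips stand env.tips_ahead ahead of it and the grasp point (between the pads) lies 6 mm ahead of it (env.tips_ahead is the distance from the TCP to the fingertips, in mm); x points along the fingers, z is the direction in which the jaws open and shut, and the axes are right-handed (so a half turn about x gives the same grasp; the last joint's range is limited). The gripper opens to 85 mm and grips with 20 to 120 N. Pads are 22 mm wide; open, the fingers measure 114 mm over their backs; the gripper's body (76 mm by 85 mm) begins 54 mm behind the grasp point. The pads swing forward as they close: fully open they stand 13 mm farther back than shut.
Start: joints at [1.206, 0.3, 1.521, -0, 1.321, -0.067], TCP at [161.377, 525.782, 256.281] pointing down, gripper open.
Joint ranges: [-3.03, 3.03], [-0.79, 2.21], [0.23, 2.52], [-1.04, 4.18], [0, 3.07], [-2.55, 2.55]. Speed limits (rad/s): [2.22, 2.22, 2.57, 3.14, 3.14, 3.14].

## Interface

Orientations are given as a rotation vector (axis times angle).
In Python, from bench import env gives the robot as it stands.
- The arm moves only by the tool drive_tool, never from a script. Its argument "series" is a list of rows, each a list of 3 entries, a list of its own where there are three numbers: the finger opening in cm, from 0 to 8.54, then the shift along the world's x, y, z in cm, then the turn about the world's z in rad. In form: [[claw, [tx, ty, tz], twist], ...]. A call has 1 to 20 rows; each row shifts and turns the commanded pose from where the row before left it; what a row does not reach is not made up. A row lasts 1/10 s, in which the tool goes at most 50 mm and 8.59 degrees, less where a joint would pass 70% of its speed; a pose out of reach is approached as far as the arm can. A call with a gripper value outside its range is refused whole. The fingers move at their own pace and stop on an object; the grip force is fixed at half the most. Time passes only in rows, so rows that do not move let the fingers close. It gives the time, the measured TCP pose, the force and the opening at its end, in the units of the state.
- env.read_state(): the state, without advancing time (a new reading comes with each control period).
- env.read_camera(name): name is "scene" or "side" or "wrist"; returns a dict with "img" (384x512x3 uint8, blue, green, red), "range_z" (384x512 float32, mm along the optical axis (not along the pixel's ray), 0 where there is no reading), "fx", "fy", "cx", "cy" (pixels), "k1" (the pictures are not rectified: a ray, as slopes to the right and down, at radius r is drawn at 1 + k1 r^2 times it, then the intrinsics apply), "rvec" (rotation vector, rad) and "tvec" (3), from world to camera coordinates, as OpenCV has them. Camera axes: x right, y down, z forward; pixel columns grow to the right and rows downward; lengths in mm; the calibration is good to about 2 mm. A picture is of the moment at which its call begins.
- env.sign_off(): hands the job in, once; it reports no verdict.
The state is a dict: "clock": time; "q": joint angles; "qd": joint speeds; "joint_efforts": joint torques, N m; "position": TCP position; "tcp_rot": TCP orientation; "ft_force": force on the tool from outside, world axes, zero at the start; "moment": the same for the moment, N m; "width": finger opening in mm.
Only numpy, scipy, OpenCV 4.12 (cv2) and the standard library are available. Lean on these libraries where they do the work, as an engineer would, in place of code of your own. Each camera call takes 0.05 s, during which the arm holds its last target.

## Task

Pull the wooden-handled lifting hook up out of its tin, catch the peaked wire handle of the freshly lacquered tin with it and lift that tin clear of the table. The lacquer is still tacky, so only the hook may touch that tin or its wire handle, never the gripper or arm; do not tip the tin over, and leave the other tins and things where they stand. Finish while holding the hook with the tin hanging from it, level and steady, at least 5 cm above the table; do not put it down.

Things in the scene. Friction and masses are not known exactly. Their poses are not given: they have to be found in the camera images.
- hook: Lifting hook, loose, 165 mm long, 70 g: 6 mm steel rod under a square wooden handle, lower end bent into a J. Origin: on the rod's axis, at the height of the J's lowest point; z up the rod, x from rod to hook tip. The J spans x -3 to +35 mm, is 24 mm wide inside, and its tip ends 26 mm above the lowest point. Starts upright (within 3 degrees) in the holder, J down, x along the holder's x.
- hook_handle (a point): Centre of the hook's wooden handle, 20 x 20 mm square (sides along the hook's x and y) and 60 mm tall, 135 mm above the hook's lowest point. Axes as hook.
- hook_seat (a point): The seat of the hook: the lowest point inside the J, where a hanging wire comes to rest; at x = 15 mm, z = 6 mm of hook.
- holder_mouth (a point): Centre of the rim of the holder: a fixed plain tin, 80 mm across, 100 mm tall, with a grid of crossed cards inside (tops at 97 mm). Its middle slot, 42 mm along x and 9 mm along y, holds the hook, which stands on the floor (3 mm thick), rod 16.5 mm to the -x side of the centre; the wooden handle begins 8 mm above the rim. z up.
- bail_tin: Freshly lacquered tin, the only one with a wire handle; loose, 150 to 310 g, 74 mm across, 70 mm tall, cardboard cross inside 10 mm below the rim. Origin: centre of underside, z up. The stiff upright handle (5 mm wire) stands in its y-z plane: vertical at y = +-37.5 mm up to z 80 mm, then sloping in to y = +-8 mm at z 122 mm. A hook goes in under it along x, from either side.
- wire_peak (a point): Centre of the wire at the blunt peak of the lacquered tin's handle (y = 0), 128 mm above the tin's underside. Axes as bail_tin.
- tin_a: Bystander: plain tin, 66 mm across, 85 mm tall, cardboard cross inside, no handle; about 105 mm from the lacquered tin, off the +y end of its wire handle. Origin: centre of underside.
- tin_b: Bystander: plain tin, 66 mm across, 60 mm tall, cardboard cross inside, no handle; about 105 mm from the lacquered tin, off the -y end of its wire handle. Origin: centre of underside.
- dowel_tin: Bystander: plain tin, 68 mm across, 95 mm tall, with thin wooden dowels standing in it up to 150 mm; about 120 mm beyond the holder (its +x side). Origin: centre of underside.
- gold_tin: Bystander: empty tin, 60 mm across, 80 mm tall, well to the robot's left. Origin: centre of underside.
- tape: Bystander: cardboard tape ring lying flat on the robot's right, 90 mm across, 25 mm tall. Origin: centre of underside.
- mallet: Bystander: hammer lying on the robot's right. Origin: underside.
- card_cross: Bystander: a loose cardboard cross, 68 x 68 mm, 60 mm tall, standing on the robot's left. Origin: centre of underside.
Things that resemble listed ones, but are neither listed nor needed, are in the scene too. What is shaped like the bail_tin but green or yellow is not meant.

How it is judged (in metres and radians):
On the way:
1. the hook is gripped and drawn out of the holder, its lowest point above the rim, the lacquered tin still standing (height (world z) of hook above 0.103 m and contact force between hook and the fingers above 1 N and height (world z) of bail_tin below 0.01 m), for 0.1 s.
At the end, for the whole second after the job is handed in: The gripper holds the hook and the lacquered tin hangs by the peak of its wire handle in the hook's seat (within 18 mm), its underside over 45 mm above the table, within 10 degrees of level, slower than 40 mm/s and 0.6 rad/s, carried by nothing else (height (world z) of bail_tin above 0.045 m and angle between bail_tin's own z axis and vertical below 0.18 rad and linear speed of bail_tin below 0.04 m/s and angular speed of bail_tin below 0.6 rad/s and contact force between bail_tin and hook above 0.8 N and contact force between hook and the fingers above 1 N and distance between hook_seat and wire_peak below 0.018 m); the arm keeps its last pose, push and grip.
It fails at once if the gripper or arm touches the lacquered tin or its handle (contact force between bail_tin and the fingers above 0.3 N or contact force between bail_tin and the arm above 0.3 N).
It fails at once if the lacquered tin is tipped by more than 35 degrees (angle between bail_tin's own z axis and vertical above 0.6 rad).
It fails at once if a bystander is moved by more than 20 mm (distance of any of tin_a, tin_b, dowel_tin, gold_tin, tape, mallet, card_cross from where it was at the start of the episode above 0.02 m).
It fails at once if the lacquered tin, once lifted, rests on a neighbour ((height (world z) of bail_tin above 0.03 m and contact force between bail_tin and tin_a above 0.5 N) or (height (world z) of bail_tin above 0.03 m and contact force between bail_tin and tin_b above 0.5 N) or (height (world z) of bail_tin above 0.03 m and contact force between bail_tin and dowel_tin above 0.5 N)).
It also fails if it takes over 54 s, if anything falls off the work surface, if the arm or the gripper's body presses on something with over 40 N, if the wrist force passes 120 N, or if a joint passes its speed limit or range.

## Working session

There is one attempt and no reset: what is moved stays moved. The work goes in short steps, Python scripts to look and compute and a tool call to move; the robot and the scene stay as the last step left them, time stands still between calls to the robot, and variables do not carry over. Pictures are saved under pics/ and viewed, and the job is handed in when it is done.

Besides the shell and the picture viewer there is one more tool, called after "Call:" by a JSON object that holds its "op" and its "data". drive_tool: Moves the arm, as the interface text tells. Its arguments: {"type":"object","properties":{"series":{"type":"array","items":{"type":"array"}}},"required":["series"]}

```bash
ls; mkdir -p pics; cat > h.py <<'E'
import numpy as np,cv2,pickle
def snap(n,tag):
    from bench import env
    c=env.read_camera(n); cv2.imwrite(f'pics/{tag}.png',c['img']); pickle.dump(c,open(f'pics/{tag}.pkl','wb')); return c
def load(tag): return pickle.load(open(f'pics/{tag}.pkl','rb'))
def rays(c,uv):
    uv=np.atleast_2d(np.array(uv,float)); d=np.c_[(uv[:,0]-c['cx'])/c['fx'],(uv[:,1]-c['cy'])/c['fy']]
    s=d.copy()
    for _ in range(20): s=d/(1+c['k1']*(s**2).sum(1,keepdims=True))
    R=cv2.Rodrigues(np.array(c['rvec'],float))[0]; t=np.array(c['tvec'],float).ravel()
    return -R.T@t, np.c_[s,np.ones(len(s))]@R, s
def plane(c,uv,z):
    o,d,_=rays(c,uv); return o+d*((z-o[2])/d[:,2])[:,None]
def depth(c,uv):
    o,d,_=rays(c,uv); uv=np.atleast_2d(uv).astype(int); return o+d*c['range_z'][uv[:,1],uv[:,0]][:,None]
def cloud(c):
    v,u=np.mgrid[0:384,0:512]; P=depth(c,np.c_[u.ravel(),v.ravel()]).reshape(384,512,3); P[c['range_z']==0]=np.nan; return P
def proj(c,p):
    R=cv2.Rodrigues(np.array(c['rvec'],float))[0]; q=np.atleast_2d(p)@R.T+np.array(c['tvec'],float).ravel()
    s=q[:,:2]/q[:,2:]; s=s*(1+c['k1']*(s**2).sum(1,keepdims=True)); return s*[c['fx'],c['fy']]+[c['cx'],c['cy']]
E
python3 - <<'E'
from h import *
from bench import env
for n in ['scene','side','wrist']:
    c=snap(n,n+'0'); print(n,c['fx'],c['k1'],rays(c,[[256,192]])[:2])
print(env.read_state(),env.tips_ahead)
E
```

```text
pics
scene 476.34263883632156 -0.15558582824452102 (array([1433.22247361, -442.05140689, 1364.88333814]), array([[-0.57867829,  0.24949247, -0.77648933]]))
side 440.20094970863397 0.030025862931015605 (array([ -54.10461908, -669.21481386, 1076.54334833]), array([[ 0.45063745,  0.48702325, -0.74816227]]))
wrist 268.25046937526855 -0.009749438166301229 (array([ 95.01666417, 545.58945117, 372.95071367]), array([[ 0.27470233, -0.07846877, -0.9584219 ]]))
{'clock': 0.15, 'q': array([ 1.20639395e+00,  3.00296689e-01,  1.52139366e+00, -6.03938718e-07,
        1.32070440e+00, -6.65961054e-02]), 'qd': array([ 0.00071239, -0.0008642 , -0.00225605, -0.00084687, -0.00057386,
        0.00139213]), 'joint_efforts': array([ 3.56411947e-04, -5.43661773e+01, -3.61894476e+01, -5.59746127e-05,
        3.13486802e-03,  2.98413181e-05]), 'position': array([161.33320382, 525.65707419, 255.89627627]), 'tcp_rot': array([-0.98753189,  1.33618297,  0.98681231]), 'ft_force': array([-0.1472523 , -0.47448474,  0.02763259]), 'moment': array([ 0.02320482, -0.02585468, -0.0366809 ]), 'width': 85.71161032114631} 25.0
```

View pics/scene0.png

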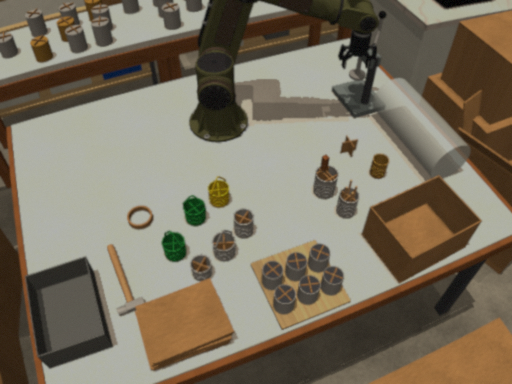

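View pics/side0.png

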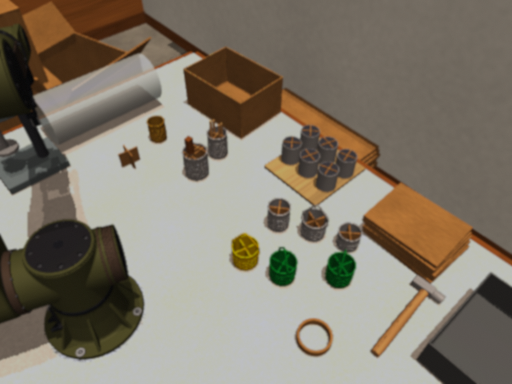

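View pics/wrist0.png

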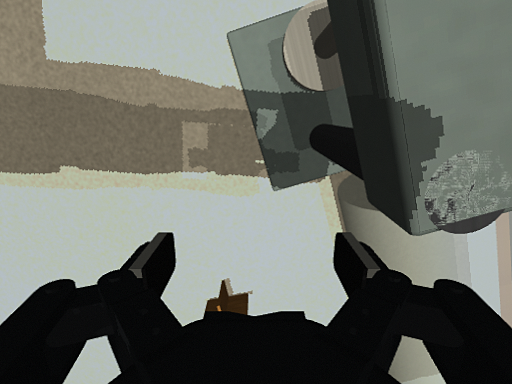

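The scene view shows the hook's holder at about (325,180) with its reddish handle on top. The dowel tin is at (347,203), the lacquered tin at (224,245), and its neighbours at (244,222) and (202,267). I'll enlarge these and measure them.

```bash
python3 - <<'E'
from h import *
a=load('scene0');b=load('side0')
A=cv2.resize(a['img'][205:285,180:280],None,fx=4,fy=4,interpolation=cv2.INTER_CUBIC)
B=cv2.resize(a['img'][145:225,290:390],None,fx=4,fy=4,interpolation=cv2.INTER_CUBIC)
C=cv2.resize(b['img'][190:270,260:360],None,fx=4,fy=4,interpolation=cv2.INTER_CUBIC)
D=cv2.resize(b['img'][110:190,160:260],None,fx=4,fy=4,interpolation=cv2.INTER_CUBIC)
cv2.imwrite('pics/crop0.png',np.vstack([np.hstack([A,B])[:300],np.hstack([C,D])[:300]]))
for c,pts in((a,dict(holder=(325,180),dow=(347,200),bail=(224,242),ta=(244,218),tb=(202,265))),(b,dict(holder=(195,160),dow=(217,140),bail=(314,222),ta=(279,210),tb=(349,235)))):
  P=cloud(c)
  for k,(u,v) in pts.items():
    w=P[v-30:v+30,u-16:u+17].reshape(-1,3); w=w[(w[:,2]>30)&(w[:,2]<200)]
    print(k,len(w),np.round(np.nanmedian(w,0)),np.round(np.nanmin(w,0)),np.round(np.nanmax(w,0)))
E
```

```text
holder 733 [516. 223.  83.] [464. 186.  30.] [633. 272. 173.]
dow 637 [621. 251.  81.] [481. 222.  30.] [733. 296. 151.]
bail 654 [ 611. -196.   56.] [ 525. -283.   30.] [ 690. -109.  134.]
ta 541 [ 572. -120.   64.] [ 411. -191.   30.] [650. -79. 101.]
tb 801 [ 691. -304.   66.] [ 578. -374.   30.] [ 788. -209.  113.]
holder 865 [492. 220.  86.] [460. 187.  30.] [612. 294. 170.]
dow 961 [613. 253.  75.] [495. 187.  30.] [727. 443. 148.]
bail 625 [ 611. -203.   55.] [ 574. -239.   30.] [ 653. -164.  130.]
ta 569 [ 551. -114.   67.] [ 520. -143.   31.] [590. -76.  89.]
tb 738 [ 641. -310.   52.] [ 530. -379.   30.] [ 735. -263.  132.]
```

View pics/crop0.png

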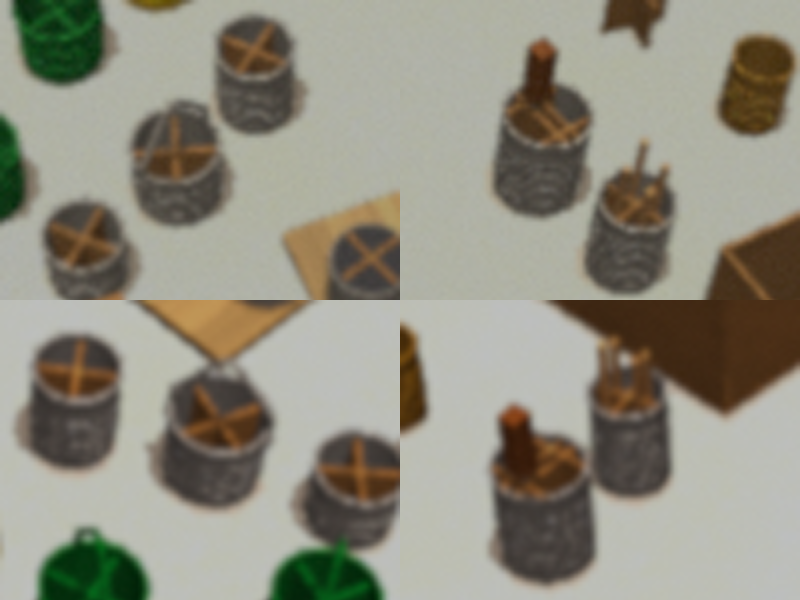

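The upper crops show the scene view: hook handle at about (325,165) and wire peak at about (228,232). The lower crops show the side view: handle at about (189,140) and peak at about (316,209). Next I'll refine these by triangulation.

```bash
python3 - <<'E'
from h import *
from scipy.optimize import least_squares
from bench import env
a=load('scene0');b=load('side0')
for n,c,(u,v) in(('sc',a,(325,165)),('si',b,(189,140))):
    hsv=cv2.cvtColor(c['img'],cv2.COLOR_BGR2HSV); P=cloud(c)
    s=np.s_[v-20:v+22,u-14:u+14]; w=P[s].reshape(-1,3); m=(w[:,2]>118)&(w[:,2]<175); w=w[m]; print(n,'handle',len(w),w.mean(0).round(1),np.median(w[w[:,2]>155],0).round(1))
def circ(c,u,v,r0,zt,rad,guess):
    P=cloud(c)[v-35:v+35,u-35:u+35].reshape(-1,3); 
    P=P[(P[:,2]>15)&(P[:,2]<zt-8)&(np.linalg.norm(P[:,:2]-guess,axis=1)<rad+12)]
    # outer wall only
    f=lambda p: np.linalg.norm(P[:,:2]-p,axis=1)-rad
    r=least_squares(f,guess,loss='soft_l1',f_scale=2); return r.x.round(1),len(P),np.abs(r.fun).mean().round(1)
for k,ua,ub,zt,rad,g in(('holder',(325,182),(195,160),97,40,(502,223)),('dow',(347,203),(217,140),95,34,(616,252)),('bail',(224,245),(314,225),60,37,(612,-203)),('ta',(244,222),(279,213),75,33,(555,-111)),('tb',(202,267),(349,237),50,33,(668,-296))):
    print(k,circ(a,*ua,0,zt,rad,np.array(g)),circ(b,*ub,0,zt,rad,np.array(g)))
s=env.read_state(); print(cv2.Rodrigues(s['tcp_rot'])[0].round(3))
for n,c,(u,v) in(('sc',a,(224,240)),('si',b,(314,215))):
    P=cloud(c)[v-25:v+20,u-22:u+22].reshape(-1,3); w=P[(P[:,2]>85)&(P[:,2]<140)&(np.linalg.norm(P[:,:2]-[612,-203],axis=1)<50)]; print(n,w.round(0).tolist())
E
```

```text
sc handle 93 [490.7 223.6 148. ] [488.5 224.6 163.8]
si handle 121 [482.1 222.5 147.6] [482.8 224.  163.6]
holder (array([505.6, 230.4]), 433, np.float64(5.1)) (array([502.9, 232. ]), 479, np.float64(4.3))
dow (array([619.8, 258.9]), 360, np.float64(4.4)) (array([617.4, 259.9]), 399, np.float64(3.4))
bail (array([ 615. , -204.6]), 292, np.float64(6.9)) (array([ 611.8, -201.4]), 370, np.float64(5.5))
ta (array([ 557.3, -111.5]), 268, np.float64(4.2)) (array([ 555.7, -108.8]), 356, np.float64(3.8))
tb (array([ 660.4, -297.4]), 196, np.float64(6.7)) (array([ 657.9, -296.2]), 251, np.float64(4.9))
[[-0.    -0.956  0.293]
 [-0.001  0.293  0.956]
 [-1.     0.    -0.001]]
sc [[614.0, -204.0, 131.0], [612.0, -200.0, 126.0], [612.0, -197.0, 124.0], [610.0, -193.0, 119.0], [607.0, -189.0, 113.0], [605.0, -184.0, 107.0], [612.0, -207.0, 124.0], [620.0, -206.0, 134.0], [616.0, -201.0, 126.0], [611.0, -193.0, 116.0], [611.0, -190.0, 113.0], [606.0, -185.0, 104.0], [605.0, -181.0, 101.0], [602.0, -177.0, 94.0], [601.0, -173.0, 91.0], [617.0, -208.0, 126.0], [617.0, -205.0, 124.0], [604.0, -178.0, 
[... 1204 characters left out ...]
7.0, -185.0, 108.0], [602.0, -185.0, 104.0], [617.0, -211.0, 116.0], [616.0, -215.0, 120.0], [598.0, -174.0, 93.0], [599.0, -177.0, 95.0], [598.0, -181.0, 99.0], [616.0, -216.0, 116.0], [622.0, -215.0, 110.0], [595.0, -169.0, 86.0], [595.0, -173.0, 89.0], [595.0, -176.0, 92.0], [616.0, -216.0, 112.0], [620.0, -217.0, 110.0], [594.0, -174.0, 87.0], [618.0, -219.0, 109.0], [620.0, -221.0, 109.0], [621.0, -221.0, 103.0], [625.0, -222.0, 101.0], [620.0, -222.0, 102.0], [619.0, -226.0, 105.0], [622.0, -225.0, 98.0], [626.0, -225.0, 95.0], [624.0, -228.0, 94.0], [625.0, -230.0, 96.0], [624.0, -228.0, 89.0], [626.0, -230.0, 91.0], [625.0, -232.0, 87.0], [626.0, -234.0, 89.0], [628.0, -237.0, 85.0]]
```

The hook handle is near (486,223) and the holder yaw is about 14°. The wire peak is near (613,-203,128), with the tin yaw about 27°. I'm moving above the hook with the jaws along its x, then looking again.

Call:
{"op": "drive_tool", "data": {"series": [[8.5,[3.25,-3.03,0.3],-0.103],[8.5,[3.25,-3.03,0.3],-0.103],[8.5,[3.25,-3.03,0],-0.103],[8.5,[3.25,-3.03,0],-0.103],[8.5,[3.25,-3.03,0],-0.103],[8.5,[3.25,-3.03,0],-0.103],[8.5,[3.25,-3.03,0],-0.103],[8.5,[3.25,-3.03,0],-0.103],[8.5,[3.25,-3.03,0],-0.103],[8.5,[3.25,-3.03,0],-0.103],[8.5,[0,0,0],0],[8.5,[0,0,0],0]]}}

```text
clock: 1.35
position: [486.6, 222.2, 261.8]
tcp_rot: [-0.19, 1.563, 0.19]
ft_force: [-0.3, -0.2, -0.6]
width: 85.1
```

```bash
python3 - <<'E'
from h import *
from bench import env
for n in ['scene','wrist']: snap(n,n+'1')
s=env.read_state(); print(s['clock'],s['position'],s['q']); print(cv2.Rodrigues(s['tcp_rot'])[0].round(3))
E
```

```text
1.45 [485.7985979  223.36612042 262.18513181] [3.62407618e-01 2.61263124e-01 1.55641226e+00 1.36605760e-04
 1.32425710e+00 1.17803868e-01]
[[-0.    -0.242  0.97 ]
 [ 0.     0.97   0.242]
 [-1.     0.    -0.   ]]
```

View pics/wrist1.png

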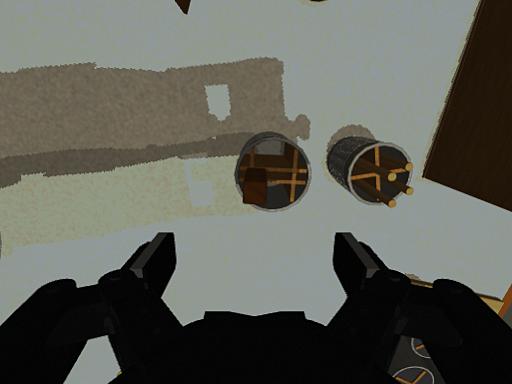

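View pics/scene1.png

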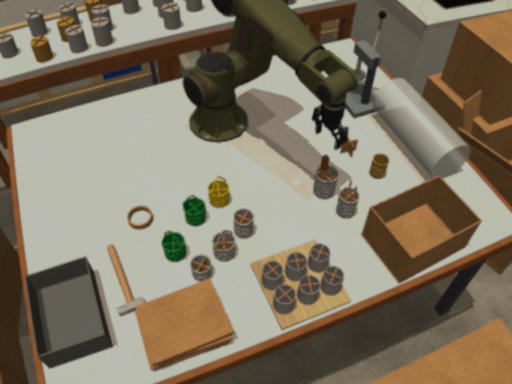

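The wrist view shows the holder rim centred near (273,172), with the handle at about (256,185) and its top face near (255,192). The dowel tin is at (380,173).

```bash
python3 - <<'E'
from h import *
c=load('wrist1'); P=cloud(c)
cv2.imwrite('pics/crop1.png',cv2.resize(c['img'][120:220,220:420],None,fx=4,fy=4,interpolation=cv2.INTER_CUBIC))
w=P[150:215,235:280]; m=(w[...,2]>158)&(w[...,2]<176); print('top',m.sum(),np.median(w[m],0).round(1))
v,u=np.where(m); print(u.min()+235,u.max()+235,v.min()+150,v.max()+150)
r=cv2.minAreaRect(np.c_[u+235,v+150].astype(np.float32)); print('topc',plane(c,[r[0]],168).round(1)); 
bx=plane(c,cv2.boxPoints(r),168)[:,:2]; e=np.diff(bx,axis=0); print(np.linalg.norm(e,axis=1).round(1),np.degrees(np.arctan2(e[:,1],e[:,0])).round(1))
# rim
for z,(u0,v0,R) in((100,(273,172,48)),(95,(380,172,48))):
    w=P[v0-R:v0+R,u0-R:u0+R]; m=abs(w[...,2]-z)<4; q=w[m]
    print(z,m.sum(),cv2.minEnclosingCircle(q[:,:2].astype(np.float32)))
# handle lower sides
w=P[150:215,235:280].reshape(-1,3)
for lo in(112,125,140,155): 
    q=w[(w[:,2]>lo)&(w[:,2]<lo+13)]; print(lo,len(q),q.min(0).round(1),q.max(0).round(1)) if len(q) else 0
E
```

```text
top 593 [485.1 229.4 166.8]
243 267 178 204
topc [[484.9 229.8 168. ]]
[21.7 19.5 21.8] [100.1  10.5 -78.5]
100 1195 ((504.661376953125, 231.946044921875), 41.529788970947266)
95 703 ((617.3624877929688, 259.94610595703125), 35.8121452331543)
112 53 [475.  233.9 112.2] [494.4 239.4 125. ]
125 61 [475.  235.1 125.8] [493.6 239.3 137.8]
140 77 [474.7 234.5 140.3] [493.1 239.4 152.7]
155 586 [474.3 216.8 155. ] [496.5 239.2 168. ]
```

View pics/crop1.png

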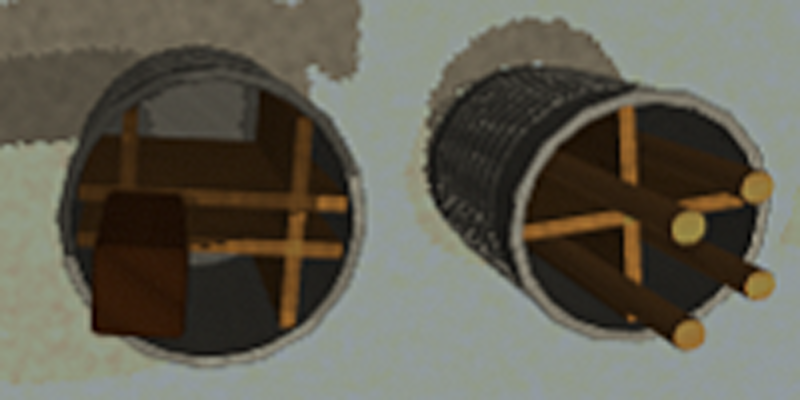

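```bash
python3 - <<'E'
from h import *
c=load('wrist1')
for l in([(240,167.5),(306.2,171.2)],[(276,180),(305,182.5)],[(252.5,147),(251,165)],[(296,150),(292,200)]):
    p=plane(c,l,97);d=p[1]-p[0];print(p[:,:2].round(1).tolist(),np.degrees(np.arctan2(d[1],d[0])).round(1))
E
```

```text
[[468.4, 231.0], [538.3, 244.2]] 10.7
[[509.4, 227.0], [540.7, 231.9]] 8.9
[[476.1, 255.4], [479.1, 236.5]] -80.9
[[521.2, 263.4], [532.6, 209.2]] -78.2
```

Call:
{"op": "drive_tool", "data": {"series": [[7,[-0.05,0.6,0],-0.06],[6,[0,0,-2.8],0],[6,[0,0,-2.8],0],[6,[0,0,-2.8],0],[6,[0,0,-2.0],0],[6,[0,0,-1.0],0],[6,[0,0,0],0],[6,[0,0,0],0]]}}

```text
clock: 2.25
position: [486.0, 229.4, 149.3]
tcp_rot: [-0.144, 1.565, 0.145]
ft_force: [0.0, -0.1, 0.1]
width: 60.1
```

```bash
python3 - <<'E'
from h import *
from bench import env
snap('wrist','wrist2');snap('side','side2')
s=env.read_state(); print(s['clock'],s['position'],s['width'],s['ft_force']); print(cv2.Rodrigues(s['tcp_rot'])[0].round(3))
E
```

```text
2.35 [486.23080625 229.16674334 149.52053421] 60.15313017520544 [ 0.14113174 -0.24874077  0.55603124]
[[ 0.002 -0.182  0.983]
 [ 0.001  0.983  0.182]
 [-1.     0.     0.002]]
```

View pics/wrist2.png

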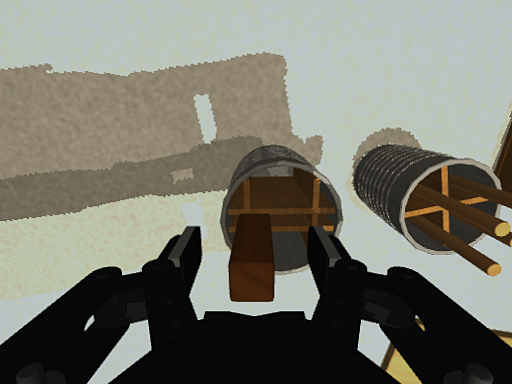

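The wrist view shows the handle at about (251,260), centred between the fingers at (185,260) and (325,260). I'll close the gripper.

Call:
{"op": "drive_tool", "data": {"series": [[4,[0,0,0],0],[3,[0,0,0],0],[2.4,[0,0,0],0],[1.5,[0,0,0],0],[1.0,[0,0,0],0],[1.0,[0,0,0],0],[1.0,[0,0,0],0],[1.0,[0,0,0],0],[1.0,[0,0,0.5],0],[1.0,[0,0,0.5],0],[1.0,[0,0,0],0]]}}

```text
clock: 3.45
position: [485.8, 228.8, 158.8]
tcp_rot: [-0.144, 1.566, 0.144]
ft_force: [0.8, 0.2, -0.5]
width: 19.3
```

Call:
{"op": "drive_tool", "data": {"series": [[1.0,[0,0,1.5],0],[1.0,[0,0,1.5],0],[1.0,[0,0,2],0],[1.0,[0,0,2],0],[1.0,[0,0,2],0],[1.0,[0,0,2],0],[1.0,[0,0,2],0],[1.0,[0,0,2],0],[1.0,[0,0,1],0],[1.0,[0,0,0],0],[1.0,[0,0,0],0],[1.0,[0,0,0],0]]}}

```text
clock: 4.65
position: [485.6, 228.7, 317.1]
tcp_rot: [-0.144, 1.568, 0.143]
ft_force: [-0.8, -0.3, -1.3]
width: 19.2
```

```bash
python3 - <<'E'
from h import *
from bench import env
a=snap('scene','scene3');snap('wrist','wrist3');b=snap('side','side3')
s=env.read_state(); print(s['clock'],s['position'],s['width'],s['ft_force']); print(cv2.Rodrigues(s['tcp_rot'])[0].round(3))
R=cv2.Rodrigues(s['tcp_rot'])[0];p=s['position']
out=[]
for c in(a,b):
    u,v=proj(c,p-[0,0,90])[0].astype(int); print(u,v)
    out.append(cv2.resize(c['img'][v-40:v+40,u-50:u+50],None,fx=4,fy=4,interpolation=cv2.INTER_CUBIC))
    print('origin',(u-50,v-40))
cv2.imwrite('pics/crop3.png',np.hstack(out))
E
```

```text
4.8 [485.74860513 228.7379376  317.60032852] 19.324738271926975 [-0.30211393 -0.18659605 -1.18833085]
[[-0.001 -0.182  0.983]
 [-0.     0.983  0.182]
 [-1.    -0.    -0.001]]
327 143
origin (np.int64(277), np.int64(103))
185 122
origin (np.int64(135), np.int64(82))
```

View pics/crop3.png

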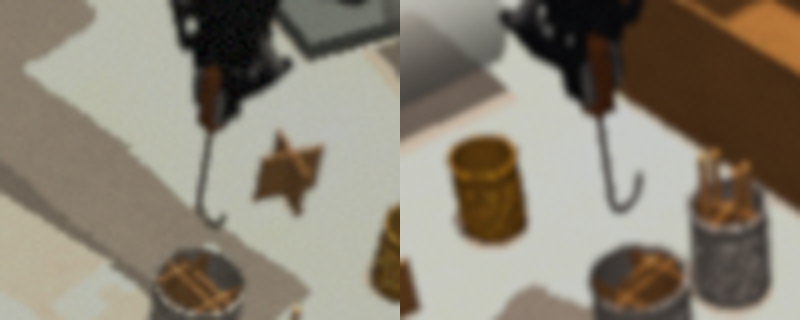

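View pics/wrist3.png

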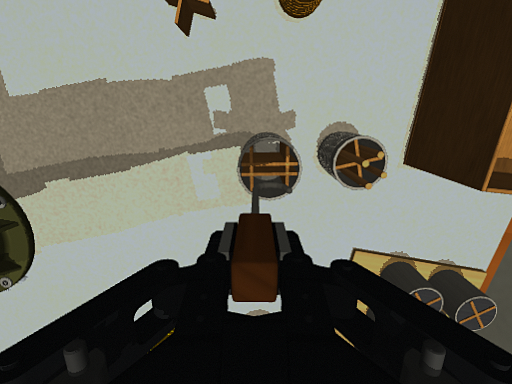

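The hook hangs free. The J's lowest point is at about (330,159) in the scene view and (190,134) in the side view.

```bash
cat >> h.py <<'E'
def tri(ca,ua,cb,ub):
    oa,da,_=rays(ca,ua);ob,db,_=rays(cb,ub);da=da[0]/np.linalg.norm(da);db=db[0]/np.linalg.norm(db)
    t=np.linalg.lstsq(np.c_[da,-db],ob-oa,rcond=None)[0]; x,y=oa+t[0]*da,ob+t[1]*db; return ((x+y)/2).round(1),np.linalg.norm(x-y).round(1)
E
python3 - <<'E'
from h import *
a,b=load('scene3'),load('side3')
print('J',tri(a,[330.2,159],b,[190.2,134]))
print('tip',tri(a,[333,157],b,[195.3,125.5]))
print('rodtop',tri(a,[329.5,135],b,[185.3,111.5]))
print('hook-expected J proj',proj(a,[[500,231,168+3]]),proj(b,[[500,231,171]]))
for g in [(a,(223,232)),]: pass
# rod from depth
for n,c in(('a',a),('b',b)):
    P=cloud(c).reshape(-1,3); w=P[(P[:,2]>165)&(P[:,2]<275)&(np.linalg.norm(P[:,:2]-[490,229],axis=1)<60)]
    for lo in(165,180,195,210,225,240,255,265):
        q=w[(w[:,2]>lo)&(w[:,2]<lo+15)]
        if len(q): print(n,lo,len(q),np.median(q,0).round(1))
# wire peak
A=load('scene0');B=load('side0')
# green/yellow decoys & obstacles near approach
P=cloud(B).reshape(-1,3);Q=cloud(A).reshape(-1,3)
for nm,P in(('side',P),('scene',Q)):
    d=P[:,:2]-[613,-203]; ax=np.array([np.cos(.47),np.sin(.47)]); l=d@ax; t=d@[-ax[1],ax[0]]
    for lo in range(-200,-20,20):
        m=(l>lo)&(l<lo+20)&(abs(t)<60)&(P[:,2]>15)&(P[:,2]<200); print(nm,lo,m.sum(),P[m,2].max().round(0) if m.any() else '', t[m].min().round() if m.any() else '',t[m].max().round() if m.any() else '')
E
```

```text
J (array([502.3, 237.8, 166.2]), np.float64(1.7))
tip (array([520.7, 233.4, 194.4]), np.float64(1.3))
rodtop (array([487.7, 226.9, 269.8]), np.float64(2.6))
hook-expected J proj [[328.49174611 157.95665367]] [[190.9537856  134.44680502]]
a 165 7 [499.9 227.7 177.2]
a 180 14 [502.8 227.5 184.5]
a 195 7 [492.1 225.5 200. ]
a 210 6 [487.7 227.5 217. ]
a 225 5 [488.8 227.  230.7]
a 240 9 [488.7 226.2 249. ]
a 255 1 [491.9 224.  266.9]
a 265 1 [491.9 224.  266.9]
b 165 13 [503.5 229.  175.6]
b 180 16 [500.1 229.4 187.4]
b 195 6 [484.3 227.3 200.1]
b 210 11 [486.  225.4 220.1]
b 225 6 [483.5 226.1 231.6]
b 240 10 [484.8 226.2 246.6]
b 255 8 [484.3 225.8 261.4]
b 265 3 [484.8 225.5 266.7]
side -200 118 125.0 4.0 46.0
side -180 143 129.0 3.0 60.0
side -160 139 110.0 8.0 60.0
side -140 43 70.0 28.0 57.0
side -120 0   
side -100 0   
side -80 0   
side -60 0   
side -40 243 76.0 -29.0 33.0
scene -200 49 111.0 2.0 59.0
scene -180 125 129.0 1.0 60.0
scene -160 108 116.0 3.0 60.0
scene -140 63 93.0 15.0 56.0
scene -120 0   
scene -100 0   
scene -80 0   
scene -60 0   
scene -40 98 74.0 -30.0 32.0
```

Call:
{"op": "drive_tool", "data": {"series": [[1.0,[0.2,-1.6,0],0.01],[1.0,[0.43,-3.2,0],0.02],[1.0,[0.43,-3.3,0],0.02],[1.0,[0.43,-3.3,0],0.02],[1.0,[0.43,-3.3,0],0.02],[1.0,[0.43,-3.3,0],0.02],[1.0,[0.43,-3.3,0],0.02],[1.0,[0.43,-3.3,0],0.02],[1.0,[0.43,-3.3,0],0.02],[1.0,[0.43,-3.3,0],0.02],[1.0,[0.43,-3.3,0],0.02],[1.0,[0.43,-3.3,0],0.02],[1.0,[0.43,-3.3,0],0.02],[1.0,[0.43,-3.2,0],0.02],[1.0,[0.26,-1.6,0],0.02],[1.0,[0,0,0],0],[1.0,[0,0,0],0],[1.0,[0,0,0],0]]}}

```text
clock: 6.6
position: [546.4, -229.3, 318.3]
tcp_rot: [-0.371, 1.539, 0.371]
ft_force: [0.5, 0.5, -0.9]
width: 19.3
```

```bash
python3 - <<'E'
from h import *
from bench import env
a=snap('scene','scene4');c=snap('wrist','wrist4');b=snap('side','side4')
s=env.read_state(); p=s['position'];print(s['clock'],p,s['width'],s['ft_force']); R=cv2.Rodrigues(s['tcp_rot'])[0];print(R.round(3), np.degrees(np.arctan2(R[1,2],R[0,2])))
for n,k in(('a',a),('b',b),('w',c),('a0',load('scene0')),('b0',load('side0'))):
    P=cloud(k).reshape(-1,3); w=P[(P[:,2]>88)&(P[:,2]<133)&(np.linalg.norm(P[:,:2]-[613,-203],axis=1)<45)]
    if len(w)<8: print(n,len(w)); continue
    q=w[:,:2].astype(np.float32); l=cv2.fitLine(q,cv2.DIST_HUBER,0,.01,.01).ravel(); pk=w[w[:,2]>120]
    print(n,len(w),np.degrees(np.arctan2(-l[0],l[1])).round(1),l[2:],pk.mean(0).round(1))
cv2.imwrite('pics/crop4.png',np.hstack([cv2.resize(k['img'][v-40:v+40,u-50:u+50],None,fx=4,fy=4,interpolation=cv2.INTER_CUBIC) for k,u,v in((a,218,225),(b,304,210))]))
E
```

```text
6.75 [ 546.44423901 -229.45224952  318.49769386] 19.42434901128187 [-0.42165041  0.12325355 -0.885292  ]
[[ 0.    -0.456  0.89 ]
 [-0.     0.89   0.456]
 [-1.    -0.     0.   ]] 27.147421513904714
a 39 -154.8 [ 616.4302  -207.68958] [ 614.4 -203.6  124. ]
b 43 -153.6 [ 612.992   -205.58878] [ 612.1 -203.4  125.3]
w 215 -153.8 [ 610.2254  -196.95242] [ 612.  -200.   125.6]
a0 38 -154.8 [ 616.5102  -206.38445] [ 615.3 -204.8  125.6]
b0 54 -153.5 [ 611.57446 -203.04521] [ 612.  -201.9  124.7]
```

View pics/crop4.png

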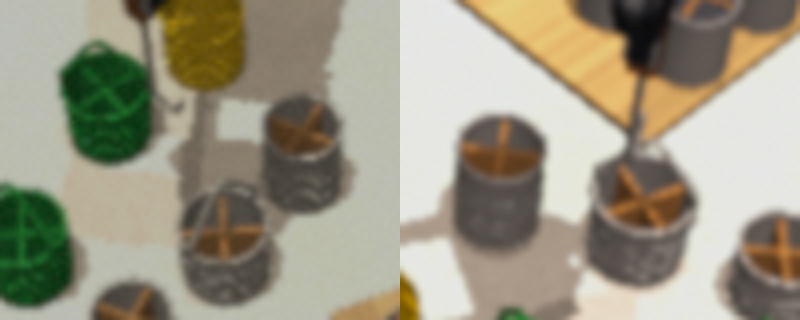

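View pics/wrist4.png

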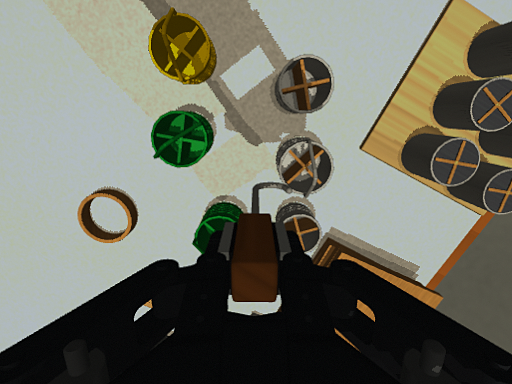

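The wrist view shows the J at about (270,186), with the wire handle just beyond it at about (300,180). Nothing blocks the approach lane. I'll correct about 5 mm sideways, then descend to the entry height.

Call:
{"op": "drive_tool", "data": {"series": [[1.0,[0.2,-0.4,-1],-0.015],[1.0,[0,0,-2],0],[1.0,[0,0,-2],0],[1.0,[0,0,-2],0],[1.0,[0,0,-1.5],0],[1.0,[0,0,-0.5],0],[1.0,[0,0,0],0],[1.0,[0,0,0],0]]}}

```text
clock: 7.55
position: [548.6, -234.3, 229.0]
tcp_rot: [-0.359, 1.54, 0.359]
ft_force: [-0.3, -0.2, -0.4]
width: 19.1
```

```bash
python3 - <<'E'
from h import *
from bench import env
a=snap('scene','scene5');c=snap('wrist','wrist5');b=snap('side','side5')
s=env.read_state(); p=s['position'];print(s['clock'],p,s['width'],s['ft_force']); R=cv2.Rodrigues(s['tcp_rot'])[0];print(np.degrees(np.arctan2(R[1,2],R[0,2])))
cv2.imwrite('pics/crop5.png',np.vstack([np.hstack([cv2.resize(k['img'][v-30:v+30,u-40:u+40],None,fx=5,fy=5,interpolation=cv2.INTER_CUBIC) for k,u,v in((a,218,230),(b,308,215))]),cv2.resize(c['img'][120:240,180:380],None,fx=4,fy=4)[:300]]))
P=cloud(c)
w=P.reshape(-1,3); w=w[(w[:,2]>88)&(w[:,2]<133)&(np.linalg.norm(w[:,:2]-[613,-203],axis=1)<45)]
l=cv2.fitLine(w[:,:2].astype(np.float32),cv2.DIST_HUBER,0,.01,.01).ravel(); print(len(w),np.degrees(np.arctan2(-l[0],l[1])),l, w[w[:,2]>122].mean(0) ,(w[:,2]>122).sum())
np.set_printoptions(suppress=True)
w=P.reshape(-1,3); d=w[:,:2]-p[:2]; ax=R[:2,2]; m=(abs(d@[-ax[1],ax[0]])<12)&(d@ax<50)&(d@ax>8)&(w[:,2]>70)&(w[:,2]<130); q=w[m]; print('J',m.sum(),np.median((d@[-ax[1],ax[0]])[m]),q.min(0),q.max(0))
E
```

```text
7.7 [ 548.58436189 -234.31163027  229.06196789] 19.878685919831593 [-0.12040038  0.09777905 -0.2376606 ]
26.23639770908135
477 -154.22221 [ 4.3488201e-01 -9.0048742e-01  6.0821497e+02 -1.9635336e+02] [ 611.38268514 -200.85382208  126.12981362] 134
J 198 0.27531223405513783 [ 555.49992584 -232.50422019   70.01757332] [ 584.51076979 -207.34025042  109.78923203]
```

View pics/crop5.png

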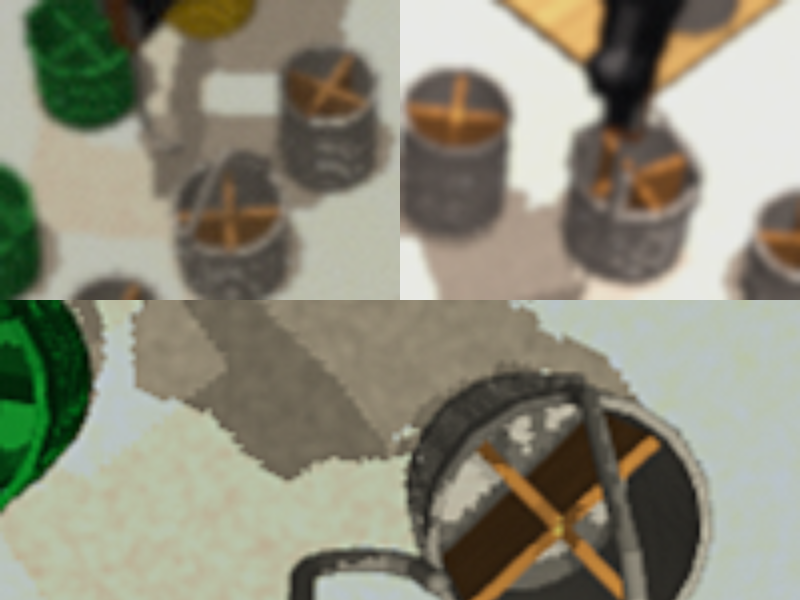

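The lower crop (wrist view) shows the J at full-image (265,195), aimed under the wire at about (330,180). The lateral error is about 1 mm, so I'll advance about 56 mm.

Call:
{"op": "drive_tool", "data": {"series": [[1.0,[0.4,0.26,0],0],[1.0,[0.8,0.4,0],0],[1.0,[0.8,0.4,0],0],[1.0,[0.8,0.4,0],0],[1.0,[0.8,0.4,0],0],[1.0,[0.8,0.4,0],0],[1.0,[0.58,0.3,0],0],[1.0,[0,0,0],0],[1.0,[0,0,0],0]]}}

```text
clock: 8.6
position: [598.1, -208.6, 228.2]
tcp_rot: [-0.359, 1.541, 0.359]
ft_force: [0.5, -0.4, -0.9]
width: 19.0
```

```bash
python3 - <<'E'
from h import *
from bench import env
a=snap('scene','scene6');c=snap('wrist','wrist6');b=snap('side','side6')
s=env.read_state(); p=s['position'];print(s['clock'],p,s['width'],s['ft_force']); R=cv2.Rodrigues(s['tcp_rot'])[0];print(np.degrees(np.arctan2(R[1,2],R[0,2])))
cv2.imwrite('pics/crop6.png',np.vstack([np.hstack([cv2.resize(k['img'][v-30:v+30,u-40:u+40],None,fx=5,fy=5,interpolation=cv2.INTER_CUBIC) for k,u,v in((a,224,230),(b,314,215))]),cv2.resize(c['img'][140:220,200:400],None,fx=4,fy=4)[:300]]))
ax=R[:2,2];ay=np.array([-ax[1],ax[0]])
w=cloud(c).reshape(-1,3); d=w[:,:2]-p[:2]; X,Y=d@ax,d@ay
m=(abs(Y)<40)&(X<50)&(X>-5)&(w[:,2]>76)&(w[:,2]<140)
for lo in range(76,136,5):
    k=m&(w[:,2]>lo)&(w[:,2]<=lo+5); print(lo,k.sum(),[ (round(x),round(y)) for x,y in zip(X[k][::max(1,k.sum()//6)],Y[k][::max(1,k.sum()//6)])])
E
```

```text
8.75 [ 597.94537297 -208.83883755  228.33933672] 19.092030357671707 [-0.00778495  0.50944578 -0.56148243]
26.221250986392956
76 6 [(16, 40), (17, 40), (15, 39), (16, 39), (18, 39), (15, 38)]
81 23 [(16, 39), (16, 38), (14, 37), (17, 38), (15, 37), (18, 37), (18, 36), (20, -35)]
86 94 [(16, 36), (18, 34), (14, 2), (15, 2), (9, 0), (15, -2), (25, -3)]
91 74 [(15, 33), (18, 30), (27, 3), (27, 2), (27, 1), (8, -2), (18, -30)]
96 57 [(16, 29), (16, 27), (15, 26), (1, 2), (4, 2), (5, -1), (17, -28)]
101 67 [(16, 26), (18, 23), (17, 22), (33, 2), (33, 2), (35, 0), (17, -25)]
106 65 [(15, 21), (15, 20), (19, 19), (3, 2), (30, 0), (34, -1), (16, -19)]
111 48 [(16, 19), (18, 17), (16, 16), (15, 14), (3, 2), (15, -15)]
116 53 [(16, 15), (18, 14), (16, 12), (19, 12), (0, 2), (3, 1), (18, -12)]
121 75 [(16, 12), (18, 10), (18, 8), (15, 6), (2, 2), (16, -7), (18, -9)]
126 80 [(16, 7), (17, 4), (16, 3), (18, 2), (17, 0), (19, -2), (17, -6)]
131 13 [(-1, 2), (1, 3), (2, 2), (0, 2), (2, 2), (-2, 0), (-2, 0)]
```

View pics/crop6.png

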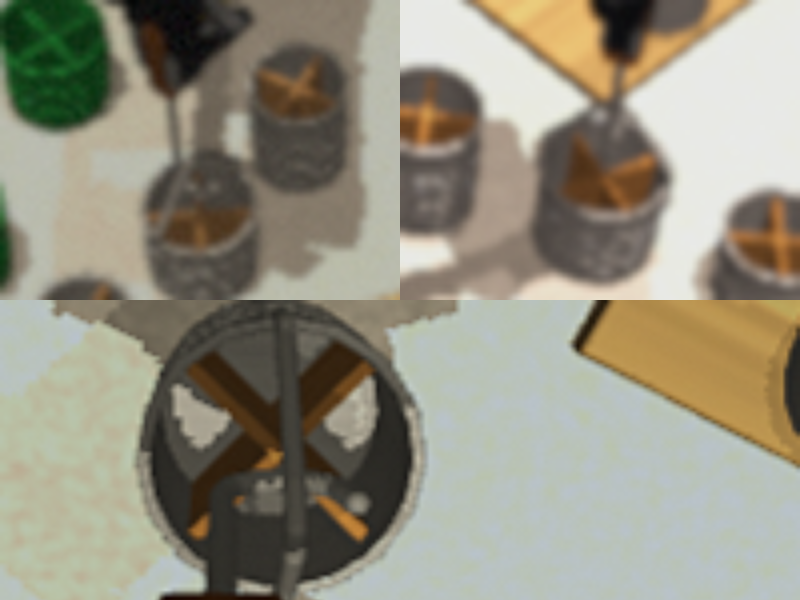

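The lower crop (wrist view) shows the wire between rod and J tip. It is about 17 mm from the rod (J opening 3 to 27 mm) and centred sideways. Now I'll raise slowly.

Call:
{"op": "drive_tool", "data": {"series": [[1.0,[0,0,1],0],[1.0,[0,0,1],0],[1.0,[0,0,0.8],0],[1.0,[0,0,0.4],0],[1.0,[0,0,0.3],0],[1.0,[0,0,0.3],0],[1.0,[0,0,0.3],0],[1.0,[0,0,0.3],0],[1.0,[0,0,0.3],0],[1.0,[0,0,0.3],0],[1.0,[0,0,0],0],[1.0,[0,0,0],0]]}}

```text
clock: 9.95
position: [598.2, -208.6, 278.2]
tcp_rot: [-0.359, 1.541, 0.359]
ft_force: [-0.3, 1.1, -3.8]
width: 19.2
```

```bash
python3 - <<'E'
from h import *
from bench import env
a=snap('scene','scene7');c=snap('wrist','wrist7');b=snap('side','side7')
s=env.read_state(); p=s['position'];print(s['clock'],p,s['width'],s['ft_force'])
cv2.imwrite('pics/crop7.png',np.vstack([np.hstack([cv2.resize(k['img'][v-30:v+30,u-40:u+40],None,fx=5,fy=5,interpolation=cv2.INTER_CUBIC) for k,u,v in((a,224,230),(b,314,215))]),cv2.resize(c['img'][140:220,200:400],None,fx=4,fy=4)[:300]]))
E
```

```text
10.1 [ 598.1371412  -208.59586052  278.06965299] 19.480830547871463 [ 0.73679793  0.04678193 -2.98484864]
```

View pics/crop7.png

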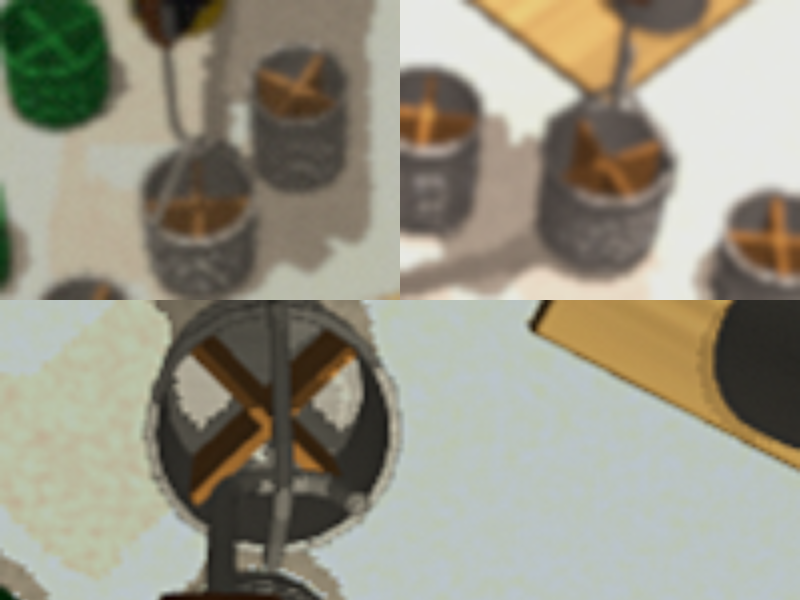

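The tin hangs from the J about 1 cm up, and the extra load shows. I'll continue gently.

Call:
{"op": "drive_tool", "data": {"series": [[1.0,[0,0,0.2],0],[1.0,[0,0,0.4],0],[1.0,[0,0,0.6],0],[1.0,[0,0,0.6],0],[1.0,[0,0,0.6],0],[1.0,[0,0,0.6],0],[1.0,[0,0,0.6],0],[1.0,[0,0,0.6],0],[1.0,[0,0,0.6],0],[1.0,[0,0,0.6],0],[1.0,[0,0,0.6],0],[1.0,[0,0,0.4],0],[1.0,[0,0,0.2],0],[1.0,[0,0,0],0],[1.0,[0,0,0],0],[1.0,[0,0,0],0],[1.0,[0,0,0],0],[1.0,[0,0,0],0],[1.0,[0,0,0],0],[1.0,[0,0,0],0]]}}

```text
clock: 12.1
position: [598.2, -208.6, 344.3]
tcp_rot: [-0.359, 1.541, 0.359]
ft_force: [0.1, -0.5, -2.7]
width: 19.6
```

Call:
{"op": "drive_tool", "data": {"series": [[1.0,[0,0,0],0],[1.0,[0,0,0],0],[1.0,[0,0,0],0],[1.0,[0,0,0],0],[1.0,[0,0,0],0],[1.0,[0,0,0],0],[1.0,[0,0,0],0],[1.0,[0,0,0],0],[1.0,[0,0,0],0],[1.0,[0,0,0],0],[1.0,[0,0,0],0],[1.0,[0,0,0],0],[1.0,[0,0,0],0],[1.0,[0,0,0],0],[1.0,[0,0,0],0],[1.0,[0,0,0],0],[1.0,[0,0,0],0],[1.0,[0,0,0],0],[1.0,[0,0,0],0],[1.0,[0,0,0],0]]}}

```text
clock: 14.1
position: [598.2, -208.6, 344.3]
tcp_rot: [-0.359, 1.541, 0.359]
ft_force: [-0.6, 0.6, -3.7]
width: 19.3
```

```bash
cat > chk.py <<'E'
from h import *
from bench import env
import sys
t=sys.argv[1]
a=snap('scene','scene'+t);c=snap('wrist','wrist'+t);b=snap('side','side'+t);a2=snap('scene','scene'+t+'b')
s=env.read_state(); p=s['position'];print(s['clock'],p,s['width'],s['ft_force'])
cv2.imwrite('pics/crop%s.png'%t,np.vstack([np.hstack([cv2.resize(k['img'][v-30:v+30,u-40:u+40],None,fx=5,fy=5,interpolation=cv2.INTER_CUBIC) for k,u,v in((a,224,215),(b,314,200))]),cv2.resize(c['img'][140:220,200:400],None,fx=4,fy=4)[:300]]))
print('motion px',cv2.phaseCorrelate(cv2.cvtColor(a['img'],6)[200:250,200:250].astype(float),cv2.cvtColor(a2['img'],6)[200:250,200:250].astype(float)))
# rim plane and lower edge
for n,k in(('side',b),('scene',a),('wrist',c)):
    w=cloud(k).reshape(-1,3); d=np.linalg.norm(w[:,:2]-[612,-201.5],axis=1)
    q=w[(d>33)&(d<42)&(w[:,2]>122)&(w[:,2]<155)]
    C=w[(d<45)&(w[:,2]>30)&(w[:,2]<150)]; print(n,'rim',len(q),'lowest',np.percentile(C[:,2],[0,1,5]).round(1),'xy',np.median(C,0).round(1))
w=cloud(c).reshape(-1,3); d=np.linalg.norm(w[:,:2]-[612,-201.5],axis=1)
top=w[(d<42)&(d>34)&(w[:,2]>135)&(w[:,2]<155)]
A=np.c_[top[:,:2]-[612,-201.5],np.ones(len(top))]; co=np.linalg.lstsq(A,top[:,2],rcond=None)[0]; print('rim plane slopes,z',co.round(3),len(top))
E
python3 chk.py 8
```

```text
14.3 [ 598.17810663 -208.6345851   344.27467235] 19.40460186424582 [ 0.38125044  0.26577126 -2.12651115]
motion px ((-0.041937234472303686, -0.04708509930742011), 1.0066722181474606)
side rim 348 lowest [77.1 80.5 87. ] xy [ 605.7 -207.1  126. ]
scene rim 198 lowest [76.5 80.3 87.1] xy [ 620.9 -205.3  124.9]
wrist rim 902 lowest [80.2 81.  81.7] xy [ 611.1 -202.2  118.7]
rim plane slopes,z [-2.70000e-02  2.40000e-02  1.47038e+02] 678
```

View pics/crop8.png

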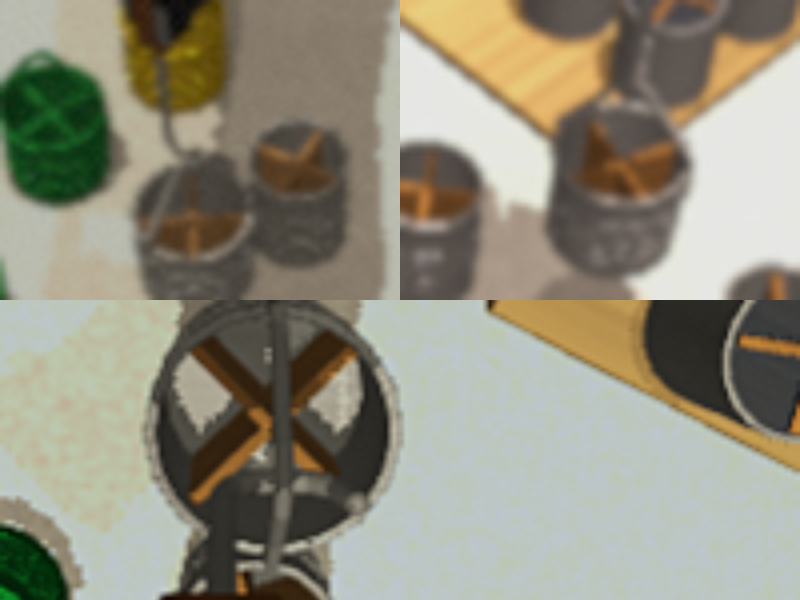

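The tin hangs with its underside at about 77 mm and about 2° off level. It is steady, with the wire in the seat. Handing in.

```bash
python3 -c "
from bench import env
print(env.sign_off())"
```

```text
the job is handed in; nothing more can be done
None
```

I pulled the hook out of its holder by the wooden handle, slid the J under the peak of the wire handle from the robot's side and lifted the lacquered tin. I handed the job in at 14.3 s with the tin hanging from the hook. The hand-in gave no verdict.

My last checks before handing in:
- **Height:** the underside is about 77 mm above the table; the side and scene views agree within 1 mm.
- **Level:** the rim is tilted by about 2°.
- **Steadiness:** the last two scene pictures, about 0.15 s apart, differ by under 0.1 px.
- **Hook and grip:** the wire peak lies in the J's seat, with the jaws closed on the handle at 19.4 mm. The wrist force shows the tin's weight, but it is noisy (2.1 to 3.8 N).
- **Other tins and things:** I planned the path clear of them and saw nothing shift in the pictures I viewed, but I didn't re-measure their positions at the end.

No check failed. The views differed by a few millimetres on the wire peak's position, so I used the wrist camera for the final approach.

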